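# Jack the dish tray level with the warm plate

### The arm

A 7-joint arm with a two-finger parallel gripper is mounted at the origin on the work surface. World frame = base frame: x ahead of the robot, y to its left, z up, the work surface at z = 0. Lengths are in mm, angles in rad, forces in N, time in s.
With the tool pointing down it reaches from about 425 to 875 mm from the base axis. Payload 8.4 kg.
Tool frame: the origin (TCP) lies at the very end of the fingers, on their centre line; the grasp point (between the pads) lies r.tcp_to_grasp behind it (r.tcp_to_grasp is the distance from the TCP to the grasp point, in mm); z points along the fingers, y is the line along which they close (so a half turn about z gives the same grasp; the last joint's range is limited). The gripper opens to 85 mm and grips with 20 to 120 N. Pads are 22 mm wide; open, the fingers measure 114 mm over their backs; the gripper's body (76 mm by 85 mm) begins 54 mm behind the grasp point. The pads swing forward as they close: fully open they stand 13 mm farther back than shut.
Start: joints at [-1.255, 0.333, 0.04, 1.465, -0.013, 1.343, -0.059], TCP at [261.953, 594.849, 231.308] pointing down, gripper open.
Joint ranges: [-2.58, 2.58], [-0.38, 2.09], [-1.3, 1.39], [0.25, 2.4], [-1.5, 4.64], [0.08, 2.09], [-2.65, 2.65]. Speed limits (rad/s): [2.22, 2.22, 2.79, 2.79, 3.14, 3.14, 3.14].

### API

Orientations are given as a unit quaternion [w, x, y, z].
In Python, from bench import r gives the robot as it stands. The module is installed in compiled form; this text tells all that it offers.
- The arm moves only by the tool arm_command, never from a script. Its argument "moves" is one flat list of numbers, 7 for each row, row after row: the shift along the tool's x, y, z in mm, then the turn, a rotation vector about the tool's x, y, z in rad, then the opening, from 0 (shut) to 1 (fully open). In form: [tx, ty, tz, rx, ry, rz, claw, tx, ty, tz, rx, ry, rz, claw, ...]. A call has 1 to 20 rows; each row shifts and turns the commanded pose from where the row before left it, along the tool's axes as they then stand; what a row does not reach is not made up. A row lasts 1/12 s, in which the tool goes at most 41.7 mm and 7.16 degrees, less where a joint would pass 70% of its speed; a pose out of reach is approached as far as the arm can. A call is refused whole if a number of a shift passes 41.7 or a number of a turn 0.125, either way. A call with a gripper value outside its range is refused whole. The fingers move at their own pace and stop on an object; "newtons" is the grip in N (left out, the last holds). Time passes only in rows, so rows that do not move let the fingers close. It gives the time, the measured TCP pose, the force, the opening and the grip force at its end, in the units of the state.
- r.get_state(): the state, without advancing time (a new reading comes with each control period).
- r.capture(name): name is "scene" or "top"; returns a dict with "frame" (400x640x3 uint8, blue, green, red), "intrinsics" (3x3 intrinsics, pixels), "k1" (the pictures are not rectified: a ray, as slopes to the right and down, at radius r is drawn at 1 + k1 r^2 times it, then the intrinsics apply), "extrinsics" (4x4, takes a point from camera to world coordinates). Camera axes: x right, y down, z forward; pixel columns grow to the right and rows downward; lengths in mm; the calibration is good to about 2 mm. A picture is of the moment at which its call begins. There is no depth.
- r.job_done(): hands the job in; it is judged then, once.
Trained networks look in a picture, given as the dict that the camera call returned (one of the last four; its "shot" number tells which), for a name from the list of things; names that differ only in an ending like _2 or _b are one class to them, and where a whole thing is asked for, a point or a joint stands for the part that bears it (a point fixed in the world has none). Each returns a list of dicts, best first, with "p" (0 to 1); they miss things now and then, are a little off and sometimes report something else, mostly with a low value. They report only what shows in the picture. A call takes as long as a camera call. They do not tell look-alikes from the thing itself.
- r.spot_in(picture, label): "xyz" ([x, y, z] in mm, in world coordinates, good to about 4 mm: the middle of the surface that is visible of it).
- r.silhouettes(picture, label): "region" (400x640 bool, what is visible of it).
- r.pinpoint(picture, label): "xyz" ([x, y, z] in mm, in world coordinates, good to about 4 mm: a listed point, or the origin of a listed thing).
The state is a dict: "t": time; "q": joint angles; "qvel": joint speeds; "joint_torque": joint torques, N m; "eef_pos": TCP position; "tcp_rot": TCP orientation; "wrist_force": force on the tool from outside, world axes, zero at the start; "ft_torque": the same for the moment, N m; "grip_width": finger opening in mm; "gripper_force": force on a finger pad.
Only numpy, scipy, OpenCV 4.12 (cv2) and the standard library are available. Lean on these libraries where they do the work, as an engineer would, in place of code of your own. Each camera call takes 0.05 s, during which the arm holds its last target. There are 200 camera calls.

### The job

Take the loose handle out of its dock, push it fully home into the jack lever's socket, then hold it by its rubber grip and pump the lever up and down in full strokes until the dish tray is level with the warm plate beside it. Each full stroke lifts the tray by one tooth and the jack cannot be let down again, so do not pump it too high. Finish with the handle raised so that the tray settles on its tooth, leave the handle in the socket and let go; do not touch the tray or its toothed column, and leave the vial rack, bottle and dish stack where they are.

Things in the scene. Friction and masses are not known exactly. Their poses are not given: they have to be found in the camera images.
- handle: Loose jack handle, 0.16 kg, 172 mm long, straight: a bare steel shank 16 x 16 mm, 76 mm long (its last 12 mm taper to a 6 mm nose), then a 24 x 24 mm shoulder and black rubber grip, together 96 mm long. Origin on the axis at the shoulder face, where shank and grip meet; x along the axis towards the nose, z up as it lies in the dock. Balance point 20 to 25 mm behind the origin (in the grip).
- shank (a point): Point on the handle's axis, on the bare shank, 26 mm from the shoulder towards the nose: the only part not covered by the dock.
- grip (a point): Middle of the handle's rubber grip, on its axis, 55 mm behind the shoulder.
- dock: Fixed white and aluminium dock: a level square sleeve (inside 32 x 30 mm, 86 mm long, floor 36 mm and top 69 mm above the table), closed at the back, that covers the grip. Origin on the table; x points out of the open end. The handle lies on the sleeve's floor, axis 48 mm above the table, and comes out only by pulling it 90 mm or more straight along x before lifting.
- dock_mouth (a point): Centre of the dock's open end at the height of the handle's axis, 14 mm behind the dock's origin.
- jack: Fixed frame of the ratchet jack with the white warm plate cabinet. Origin on the table under the front of the toothed column; its x points away from the lever's free end, y to the warm plate, z up.
- pivot (a point): Lever's hinge axis (along the jack's y), 85 mm above the table, 35 mm in front (-x) of the jack's origin.
- socket_mouth (a point): Centre of the open end of the lever's square steel socket, 100 mm from the pivot; turns with the lever. Inside 19.5 x 19.5 mm, outside 27.5 mm, 78 mm deep; x of this frame points into the socket along its axis. The handle is home when its shoulder meets this end (handle origin here, x axes alike). Fingers on the shank stop it some 40 mm short. Only friction holds it; it has 0.06 rad of play.
- lever (a joint): Lever angle, rad, between hard stops -0.23 and 0.23: 0 level, positive = handle end down. No spring: it stays where left (0.5 N m friction) and must be moved both ways, 3 to 8 N at the grip. A full stroke, upper to lower stop (each to within 0.05 rad), lifts the tray one tooth; at the lower stop the tray stands some 3 mm above its tooth and settles on it as the handle goes up again.
- tray: Aluminium dish tray 160 x 160 x 6 mm with three lidded dishes, on a toothed steel column (8 mm per tooth), 0.8 kg; moves only up and down in the jack. Origin at the foot, axes as the jack's. It cannot go down. Not to be touched.
- tray_edge (a point): Middle of the tray's upper edge beside the warm plate. It starts 24 to 40 mm (3 to 5 teeth) below the plate; resting on the right tooth it is level with plate_edge to 1 mm.
- plate_edge (a point): Middle of the warm plate's upper edge beside the tray, 169 mm above the table.
- vial_rack: Loose white vial rack 70 x 120 x 47 mm, bystander. Origin at the centre of its underside.
- spray_bottle: Loose bottle, 60 mm across, 160 mm tall, bystander. Origin at the centre of its underside.
- dish_stack: Loose stack of dishes, 64 mm across, 42 mm tall, bystander. Origin at the centre of its underside.
There are look-alikes about, which are no part of the job. Of the things like the handle, leave any that is turquoise or yellow; of the rest the larger one is meant.

How it is judged (in metres and radians):
On the way, in this order (a step that is already met when the one before it is completed fails the run):
1. the handle is home in the lever's socket (shoulder within 8 mm of its end) with the tray still on its first tooth (distance between handle and socket_mouth below 0.008 m and angle between the x axis of handle and the x axis of socket_mouth, either way round below 0.15 rad and distance of tray_edge from where it was at the start of the episode below 0.005 m), for 0.1 s.
2. the tray is one tooth up, pumped with the handle held by its grip (distance of tray_edge from where it was at the start of the episode above 0.007 m and distance between handle and socket_mouth below 0.012 m and distance between the grasp point and grip below 0.06 m and contact force between the fingers and handle above 1 N), for 0.05 s.
3. the tray is level with the warm plate, within 3.5 mm (z of tray_edge in the frame of plate_edge between -0.0035 and 0.0035 m), for 0.2 s.
At the end, for the whole second after the job is handed in: The tray's edge is level with the warm plate's edge within 3.5 mm, the handle is still in the lever's socket (shoulder within 15 mm of its end), everything at rest and let go (all of step 3 and distance between handle and socket_mouth below 0.015 m and linear speed of handle below 0.03 m/s and linear speed of tray below 0.01 m/s); the robot touches nothing.
It fails at once if the robot touches the tray or its column (contact force between any of the fingers, the arm and tray above 1 N).
It fails at once if the vial rack, bottle or dish stack is moved more than 30 mm (distance of any of vial_rack, spray_bottle, dish_stack from where it was at the start of the episode above 0.03 m).
It also fails if it takes over 72 s, if anything falls off the work surface, if the arm or the gripper's body presses on something with over 40 N, if the wrist force passes 120 N, or if a joint passes its speed limit or range.

## Working session

There is one attempt and no reset: what is moved stays moved. The work goes in short steps, Python scripts to look and compute and a tool call to move; the robot and the scene stay as the last step left them, time stands still between calls to the robot, and variables do not carry over. Pictures are saved under pics/ and viewed, at most 12 in all, crops included, and the job is handed in when it is done.

Besides the shell and the picture viewer there is one more tool, called after "Request:" as a command line: name --argument value ..., lists and objects as JSON in quotes. arm_command: Moves the arm, as the interface text tells. Its arguments: {"type":"object","properties":{"moves":{"type":"array","items":{"type":"number"}},"newtons":{"type":"number"}},"required":["moves"]}

```bash
mkdir -p pics
python3 - <<'E'
from bench import r
import cv2
s=r.get_state();print({k:(v if not hasattr(v,'round') else v) for k,v in s.items()}, r.tcp_to_grasp)
for n in("scene","top"):
    p=r.capture(n);cv2.imwrite(f"pics/{n}0.png",p["frame"]);print(n,p["k1"],p["intrinsics"],p["extrinsics"])
    for l in["handle","shank","dock","dock_mouth","jack","pivot","socket_mouth","tray_edge","plate_edge","vial_rack","spray_bottle","dish_stack"]:
        print(l,[([round(float(x)) for x in d["xyz"]],round(float(d["p"]),2)) for d in r.pinpoint(p,l)])
E
```

```text
{'t': 0.0, 'q': array([-1.25523343,  0.33394682,  0.03984462,  1.46627661, -0.01341597,
        1.34332493, -0.05849585]), 'qvel': array([-9.53024073e-04, -5.87212292e-04, -3.19869797e-05,  7.90841435e-04,
       -1.27502324e-03, -1.58837514e-03,  6.90152108e-04]), 'joint_torque': array([ 2.27123192e-04, -6.58559561e+01,  1.36548992e+00, -4.05556512e+01,
        1.67676882e-02,  1.27244572e-02,  2.03289648e-05]), 'eef_pos': array([261.74850773, 594.45547979, 230.39504526]), 'tcp_rot': array([-1.29427181e-04,  2.05892799e-01,  9.78574188e-01, -8.35050618e-04]), 'wrist_force': array([-0.34645351, -0.41889642,  1.24567738]), 'ft_torque': array([-0.02714162,  0.01917576,  0.00014331]), 'gripper_force': 0.0, 'grip_width': 85.27575213116613} 18.700000000000003
scene -0.09181511038700606 [[385.03089658   0.         321.86093517]
 [  0.         385.03089658 196.54139888]
 [  0.           0.           1.        ]] [[ 1.84142145e-01  5.83127387e-01 -7.91235819e-01  1.56412084e+03]
 [ 9.82699786e-01 -9.29922094e-02  1.60167348e-01 -2.21048490e+02]
 [ 1.98192000e-02 -8.07040829e-01 -5.90162943e-
[... 1156 characters left out ...]
  0.00000000e+00  0.00000000e+00  1.00000000e+00]]
handle [([461, -237, 48], 0.75), ([472, -52, 15], 0.73), ([252, -298, 10], 0.72), ([436, -422, 9], 0.7), ([575, 128, 78], 0.33)]
shank [([262, -280, 7], 0.7), ([482, -73, 10], 0.68), ([454, -409, 4], 0.65), ([488, -237, 51], 0.52)]
dock [([460, -238, 1], 0.85)]
dock_mouth [([449, -238, 45], 0.88), ([463, -238, 3], 0.28)]
jack [([703, 108, -1], 0.81)]
pivot [([673, 115, 86], 0.97)]
socket_mouth [([573, 130, 83], 0.93)]
tray_edge [([778, 173, 144], 0.84)]
plate_edge [([785, 175, 172], 0.78), ([354, 428, -1], 0.64), ([671, 114, 87], 0.58)]
vial_rack [([587, -521, 1], 0.79)]
spray_bottle [([353, 426, 1], 0.89)]
dish_stack [([516, 424, -2], 0.9)]
```

View pics/scene0.png

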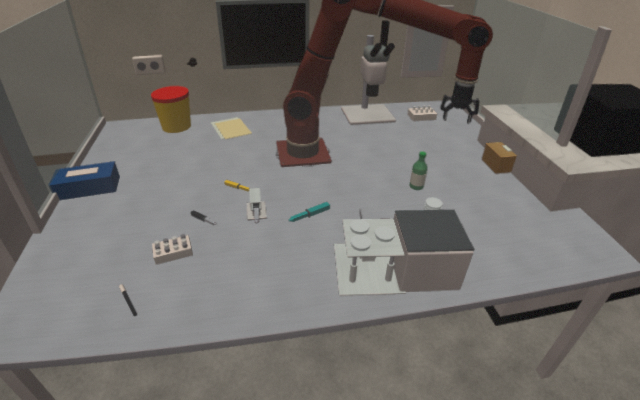

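View pics/top0.png

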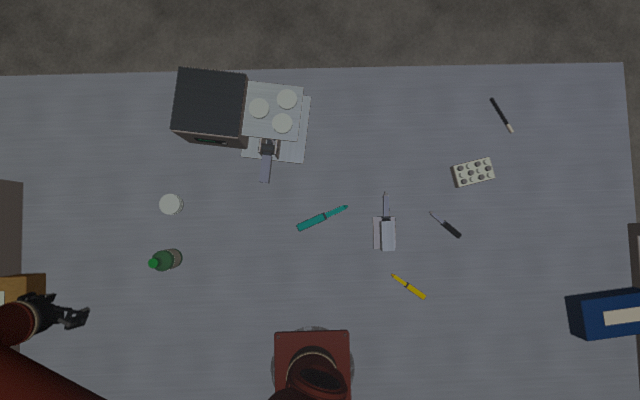

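Lookalikes in the top view: docked handle (386,205), turquoise (322,218), yellow (408,287), small dark screwdriver (446,224) and marker (501,115). The docked one fits the description, so I'll check it in a close crop alongside the lever.

Run:
```python
import cv2,numpy as np
t=cv2.imread("pics/top0.png");s=cv2.imread("pics/scene0.png")
f=lambda im,x,y,w=80,h=60:cv2.resize(im[y:y+h,x:x+w],(400,300),interpolation=cv2.INTER_CUBIC)
cv2.imwrite("pics/c1.png",np.vstack([np.hstack([f(t,345,190),f(t,240,130)]),np.hstack([f(s,220,175),f(s,320,200,120,90)])]))
```

```text
(no output)
```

View pics/c1.png

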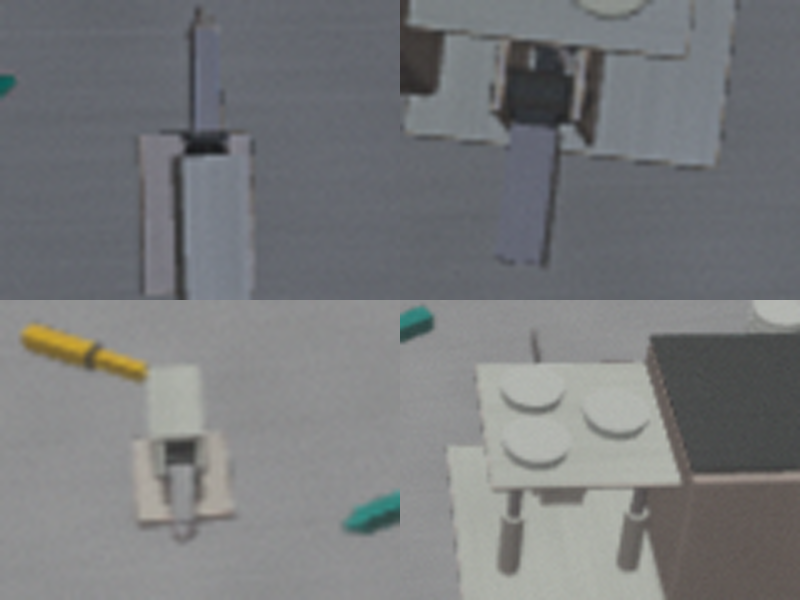

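The top-left panel shows the docked handle: grey shank at about (386,205) with its black shoulder just inside the white sleeve. The socket runs from top pixel (267,155) to its open end at (264,182). Next I'll back-project these for the yaw angles.

```bash
cat > h.py <<'E'
import numpy as np
from bench import r
def ray(p,uv):
    K=p["intrinsics"];d=np.array([(uv[0]-K[0,2])/K[0,0],(uv[1]-K[1,2])/K[1,1]]);s=d.copy()
    for _ in range(10): s=d/(1+p["k1"]*(s@s))
    E=p["extrinsics"];return E[:3,3],E[:3,:3]@np.array([s[0],s[1],1])
def onz(p,uv,z):
    o,d=ray(p,uv);return o+d*(z-o[2])/d[2]
def proj(p,X):
    E=p["extrinsics"];c=E[:3,:3].T@(np.array(X)-E[:3,3]);s=c[:2]/c[2];s=s*(1+p["k1"]*(s@s));K=p["intrinsics"]
    return s[0]*K[0,0]+K[0,2],s[1]*K[1,1]+K[1,2]
E
python3 - <<'E'
from h import *
p=r.capture("top")
def L(n,a,b,z):
    A,B=onz(p,a,z),onz(p,b,z);d=B-A;print(n,A.round(1),B.round(1),np.arctan2(d[1],d[0]).round(3))
c=lambda x,y,ox,oy:(ox+x/5-.4,oy+y/5-.4)
L("shank",c(206,125,345,190),c(205.5,32,345,190),56)
L("sleeveL",c(186,295,345,190),c(183,155,345,190),69)
L("sleeveR",c(249,295,345,190),c(252,155,345,190),69)
L("dockbaseL",c(143,292,345,190),c(140,135,345,190),0)
L("lever",c(121,262,240,130),c(134,125,240,130),98)
L("leverL",c(97,262,240,130),c(109,125,240,130),98)
L("plate y (90 off)",c(315,165,240,130),c(5,133,240,130),5)
print(proj(p,[461,-237,48]),proj(p,[573,129,82]))
from itertools import product
for n in("top","scene"):
  for k in range(3):
    p=r.capture(n)
    for l in["shank","handle","dock_mouth","dock","socket_mouth","pivot","tray_edge","plate_edge","jack"]:
        q=r.pinpoint(p,l);print(n,l,[np.round(d["xyz"],1).tolist() for d in q if (abs(np.array(d["xyz"][:2])-[470,-238]).max()<45 if l in("shank","handle","dock_mouth","dock") else True)][:1],end=' ')
    print()
E
```

```text
shank [ 465.  -233.7   56. ] [ 521.3 -235.6   56. ] -0.033
sleeveL [ 364.3 -215.6   69. ] [ 447.3 -216.9   69. ] -0.016
sleeveR [ 363.2 -253.1   69. ] [ 446.2 -258.2   69. ] -0.061
dockbaseL [ 362.  -200.4    0. ] [ 460.6 -202.     0. ] -0.017
lever [568.8 127.3  98. ] [649.4 118.3  98. ] -0.111
leverL [569.2 141.3  98. ] [649.8 133.   98. ] -0.103
plate y (90 off) [637.4  14.9   5. ] [662.8 210.9   5. ] 1.442
(np.float64(386.433901799004), np.float64(215.93845711473207)) (np.float64(263.8798184012833), np.float64(181.16566341873622))
top shank [[486.9, -237.2, 51.0]] top handle [[449.0, -238.1, 47.3]] top dock_mouth [[450.4, -240.6, 45.6]] top dock [[457.9, -237.0, 0.9]] top socket_mouth [[573.5, 125.5, 83.8]] top pivot [[671.4, 114.1, 87.2]] top tray_edge [[777.6, 173.7, 145.8]] top plate_edge [[780.8, 174.2, 171.2]] top jack [[701.7, 111.0, -2.2]] 
top shank [[488.8, -236.1, 50.9]] top handle [[459.8, -236.2, 47.2]] top dock_mouth [[448.8, -240.1, 44.8]] top dock [[460.6, -236.0, 1.0]] top socket_mouth [[672.3, 115.4, 85.2]] top pivot [[670.0, 112.8, 88.1]] top tray_edge [[777.3, 
[... 665 characters left out ...]
_edge [[778.5, 175.6, 166.8]] scene jack [[703.0, 105.8, 0.8]] 
scene shank [[486.9, -237.2, 49.4]] scene handle [[462.1, -232.6, 51.8]] scene dock_mouth [[447.2, -233.7, 44.4]] scene dock [[460.6, -236.7, 0.0]] scene socket_mouth [[573.5, 127.1, 81.8]] scene pivot [[677.6, 114.7, 84.2]] scene tray_edge [[777.9, 170.4, 152.5]] scene plate_edge [[774.3, 173.6, 168.7]] scene jack [[706.0, 110.4, 2.7]] 
scene shank [] scene handle [[464.4, -241.1, 51.2]] scene dock_mouth [[443.3, -233.5, 47.3]] scene dock [[462.6, -236.7, 1.9]] scene socket_mouth [] scene pivot [[351.3, 423.1, 2.2]] scene tray_edge [[777.2, 166.7, 149.8]] scene plate_edge [[774.6, 175.8, 168.4]] scene jack [[706.7, 105.3, 3.5]]
```

The handle's shank is near (488,-236,48) at yaw about -0.03. The socket mouth is near (573,127,82) at yaw about -0.12. I'll move over to the handle high, clear of the bottle.

Request:
arm_command --moves '[0,0,0,0,0,-0.097,1,0,0,0,0,0,-0.097,1,0,0,0,0,0,-0.097,1,0,0,0,0,0,-0.097,1,-16,-28,0,0,0,0,1,-16,-28,0,0,0,0,1,-16,-28,0,0,0,0,1,-16,-28,0,0,0,0,1,-16,-28,0,0,0,0,1,-16,-28,0,0,0,0,1,-16,-28,0,0,0,0,1,-16,-28,0,0,0,0,1,-16,-28,0,0,0,0,1,-16,-28,0,0,0,0,1,-16,-28,0,0,0,0,1,-16,-28,0,0,0,0,1,-16,-28,0,0,0,0,1,-16,-28,0,0,0,0,1,-16,-28,0,0,0,0,1,-16,-28,0,0,0,0,1]' --newtons 100

```text
t: 6.02
eef_pos: [506.4, 138.6, 231.6]
tcp_rot: [0.0, 0.013, 1.0, 0.0]
wrist_force: [0.7, 0.4, -0.5]
grip_width: 85.7
gripper_force: 0.0
```

Request:
arm_command --moves '[0.6,-27,0,0,0,0,1,0.6,-27,0,0,0,0,1,0.6,-27,0,0,0,0,1,0.6,-27,0,0,0,0,1,0.6,-27,0,0,0,0,1,0.6,-27,5,0,0,0,1,0.6,-27,10,0,0,0,1,0.6,-27,10,0,0,0,1,0.6,-27,15,0,0,0,1,0.6,-27,15,0,0,0,1,0.6,-27,15,0,0,0,1,0.6,-27,15,0,0,0,1,0.6,-27,15,0,0,0,1,0.6,-24,10,0,0,0,1,0,0,0,0,0,0,1,0,0,0,0,0,0,1]'

```text
t: 7.35
eef_pos: [486.6, -235.9, 120.8]
tcp_rot: [-0.001, 0.015, 1.0, -0.0]
wrist_force: [0.8, 0.1, 0.2]
grip_width: 85.3
gripper_force: 0.0
```

Run:
```python
from h import *
import cv2
s=r.get_state();print(s["t"],s["eef_pos"],s["tcp_rot"])
a=r.capture("top");b=r.capture("scene")
f=lambda im,x,y,w=80,h=60:cv2.resize(im[y:y+h,x:x+w],(400,300),interpolation=cv2.INTER_CUBIC)
cv2.imwrite("pics/c2.png",np.hstack([f(a["frame"],345,170),f(b["frame"],220,160)]))
for p in(a,b):print([np.round(d["xyz"],1).tolist() for d in r.pinpoint(p,"shank")])
```

```text
7.35 [ 486.56239503 -235.85481485  120.84938573] [-6.77617150e-04  1.49153506e-02  9.99888493e-01 -2.74587773e-04]
[[477.0, -71.9, 14.0], [672.1, 114.9, 87.2], [487.4, -235.0, 51.7]]
[[704.5, 110.1, 22.7], [263.5, -278.7, 12.6], [486.8, -238.8, 44.8], [478.8, -84.3, 9.3], [450.6, -409.1, 8.4]]
```

View pics/c2.png

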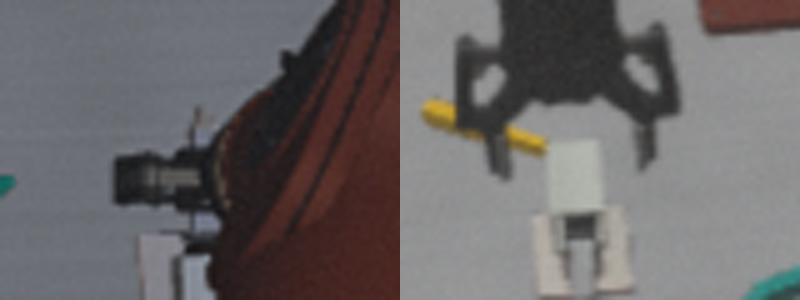

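The top crop shows the gripper at crop (165,180) over the shank. The scene crop shows the fingers straddling the sleeve and shank near (580,260). They line up, so I'll descend and close.

Request:
arm_command --moves '[-1,0,15,0,0,0,1,-1,0,15,0,0,0,1,0,0,15,0,0,0,1,0,0,15,0,0,0,1,0,0,15,0,0,0,1,0,0,15,0,0,0,1,0,0,0,0,0,0,1,0,0,0,0,0,0,0,0,0,0,0,0,0,0,0,0,0,0,0,0,0,0,0,0,0,0,0,0,0,0,0,0,0,0,0,0,0,0,0,0,0,0,0,0,0,0,0,0,0]' --newtons 100

```text
t: 8.72
eef_pos: [489.8, -234.6, 31.9]
tcp_rot: [0.0, 0.013, 1.0, 0.0]
wrist_force: [-1.0, 0.0, 5.3]
grip_width: 14.3
gripper_force: 98.3
```

Request:
arm_command --moves '[-5,0,0,0,0,0,0,-10,0,0,0,0,0,0,-10,0,0,0,0,0,0,-10,0,0,0,0,0,0,-10,0,0,0,0,0,0,-10,0,0,0,0,0,0,-10,0,0,0,0,0,0,-10,0,0,0,0,0,0,-10,0,0,0,0,0,0,-10,0,0,0,0,0,0,-10,0,0,0,0,0,0,-5,0,0,0,0,0,0,0,0,0,0,0,0,0]'

```text
t: 9.8
eef_pos: [600.7, -237.2, 31.1]
tcp_rot: [0.0, 0.013, 1.0, -0.0]
wrist_force: [-0.5, 0.8, -0.8]
grip_width: 14.4
gripper_force: 97.5
```

Request:
arm_command --moves '[0,0,-15,0,0,0,0,0,0,-20,0,0,0,0,0,0,-20,0,0,0,0,0,0,-20,0,0,0,0,7,20,-5,0,0,0,0,8,27,0,0,0,0,0,8,27,0,0,0,0,0,8,27,0,0,0,0,0,8,27,0,0,0,0,0,8,27,0,0,0,0,0,8,27,0,0,0,0,0,8,27,0,0,0,0,0,8,27,0,0,0,0,0,8,27,0,0,0,0,0,8,27,0,0,0,0,0,8,27,0,0,0,0,0,8,27,0,0,0,0,0,8,27,0,0,0,0,0,0,0,0,0,0.1,0,0,0,0,0,-0.035,0,0]'

```text
$.moves: bad value
```

Request:
arm_command --moves '[0,0,0,0,0,0,0,0,0,0,0,0,0,0]'

```text
t: 9.97
eef_pos: [598.8, -237.7, 31.2]
tcp_rot: [-0.0, 0.014, 1.0, -0.0]
wrist_force: [0.4, -0.4, -1.1]
grip_width: 14.1
gripper_force: 97.5
```

Run:
```python
from h import *
import cv2
s=r.get_state();print(s["t"],s["eef_pos"],s["tcp_rot"],s["grip_width"])
a=r.capture("top");b=r.capture("scene")
f=lambda im,x,y,w=100,h=75:cv2.resize(im[y:y+h,x:x+w],(800,600)[:1]*1+(600,) if 0 else (400,300),interpolation=cv2.INTER_CUBIC)
cv2.imwrite("pics/c3.png",np.hstack([f(a["frame"],220,150),f(b["frame"],290,150)]))
for p in(a,b):
  for l in("handle","shank","grip","socket_mouth","pivot"):print(l,[(np.round(d["xyz"],1).tolist(),round(d["p"],2)) for d in r.pinpoint(p,l) if d["xyz"][1]>60])
```

```text
9.9667 [ 598.81961355 -237.69070059   31.21009669] [-2.57148943e-04  1.35949642e-02  9.99907551e-01 -1.45185400e-05] 14.081294366121705
handle []
shank []
grip []
socket_mouth [([572.8, 128.9, 83.7], 0.57)]
pivot [([669.5, 113.3, 88.6], 0.82), ([701.2, 108.3, -0.9], 0.54)]
handle [([517.0, 421.1, -2.3], 0.29)]
shank []
grip []
socket_mouth [([569.4, 124.7, 81.0], 0.61)]
pivot [([675.6, 116.6, 84.1], 0.97)]
```

View pics/c3.png

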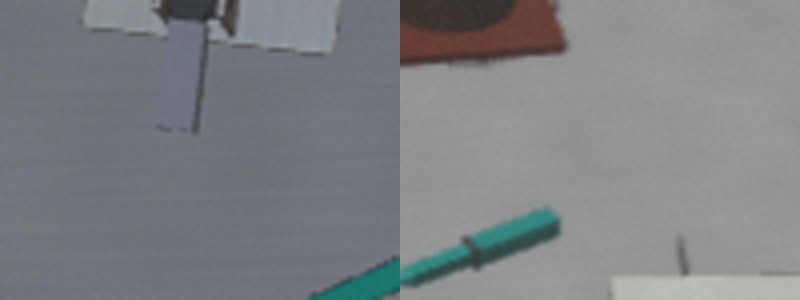

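The call was refused because one row had the wrong number of values, so nothing moved. The crop still shows only the empty lever, with its end at crop (178,130). Resending.

Request:
arm_command --moves '[0,0,-15,0,0,0,0,0,0,-20,0,0,0,0,0,0,-20,0,0,0,0,0,0,-20,0,0,0,0,7,20,-5,0,0,0,0,8,27,0,0,0,0,0,8,27,0,0,0,0,0,8,27,0,0,0,0,0,8,27,0,0,0,0,0,8,27,0,0,0,0,0,8,27,0,0,0,0,0,8,27,0,0,0,0,0,8,27,0,0,0,0,0,8,27,0,0,0,0,0,8,27,0,0,0,0,0,8,27,0,0,0,0,0,8,27,0,0,0,0,0,8,27,0,0,0,0,0,0,0,0,0,0,0.1,0,0,0,0,0,-0.035,0,0]'

```text
t: 12.23
eef_pos: [498.6, 138.2, 111.4]
tcp_rot: [0.018, 0.065, 0.998, -0.001]
wrist_force: [0.7, -0.6, -0.8]
grip_width: 14.2
gripper_force: 97.6
```

Request:
arm_command --moves '[0,0,0,0,0,0,0,0,0,0,0,0,0,0]'

```text
t: 12.4
eef_pos: [498.0, 136.4, 111.5]
tcp_rot: [0.017, 0.063, 0.998, -0.001]
wrist_force: [-0.4, -0.2, -1.3]
grip_width: 13.9
gripper_force: 97.5
```

Run:
```python
from h import *
import cv2
s=r.get_state();print(s["t"],s["eef_pos"],s["tcp_rot"],s["grip_width"])
a=r.capture("top");b=r.capture("scene")
f=lambda im,x,y,w=80,h=60:cv2.resize(im[y:y+h,x:x+w],(400,300),interpolation=cv2.INTER_CUBIC)
cv2.imwrite("pics/c4.png",np.hstack([f(a["frame"],225,160),f(b["frame"],310,165)]))
for p in(a,b):
  for l in("handle","shank","grip"):print(l,[(np.round(d["xyz"],1).tolist(),round(d["p"],2)) for d in r.pinpoint(p,l) if d["xyz"][1]>60])
```

```text
12.4 [498.00597573 136.38240785 111.47699527] [ 1.71592469e-02  6.27924867e-02  9.97878680e-01 -8.96256942e-04] 13.922439595482828
handle []
shank []
grip []
handle [([473.9, 138.0, 130.4], 0.47)]
shank [([496.3, 134.5, 129.5], 0.53), ([702.7, 110.9, 23.5], 0.36)]
grip [([408.7, 144.7, 124.2], 0.65)]
```

View pics/c4.png

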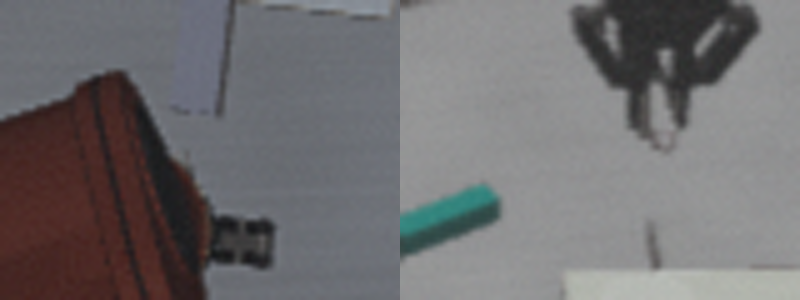

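The gripper holds the handle. In the top crop the nose is just visible at crop (186,153), facing the socket end at (197,112). The scene crop shows the nose at (665,145). Next I'll work out the lateral offset.

Run:
```python
from h import *
from scipy.spatial.transform import Rotation as R
s=r.get_state();q=s["tcp_rot"];M=R.from_quat(q,scalar_first=True).as_matrix();print(M.round(3))
g=s["eef_pos"]-M[:,2]*18.7;hx=-M[:,0];o=g-hx*27
p=r.capture("top");b=r.capture("scene")
print("grasp",g,"nose est",g+hx*49,"proj",proj(p,g+hx*49),proj(b,g+hx*49))
print("nose from top px",onz(p,(261.8,190.4),132))
print("nose scene px ->crop(665,143):",(310+265/5-.4,165+143/5-.4))
m=np.array([573,127,82]);pv=np.array([672.5,114,85]);d=pv-m;d/=np.linalg.norm(d);print(d)
w=(m-76*d-24*d)-o;print("origin goal offset world",w,"tool",M.T@w)
print("lever end top face proj", proj(p,m+[0,0,13.7]))
```

```text
[[-0.991  0.127  0.034]
 [ 0.127  0.992 -0.005]
 [-0.035 -0.    -0.999]]
grasp [497.8173912  136.14943667 129.9713009 ] nose est [546.39184155 129.93497205 131.67517957] proj (np.float64(261.5125011893189), np.float64(188.68801751014533)) (np.float64(363.51808499974504), np.float64(194.38023312374122))
nose from top px [541.48026593 129.16181197 132.        ]
nose scene px ->crop(665,143): (362.6, 193.2)
[ 0.99112976 -0.12949434  0.02988331]
origin goal offset world [  2.83514614   0.37570057 -50.02075992] tool [-1.02350167  0.74173971 50.08650411]
lever end top face proj (np.float64(263.9771727229014), np.float64(180.65917437288581))
```

Request:
arm_command --moves '[0,0,12,0,0,0,0,0,0.5,13,0,0,0,0,0,0,13,0,0,0,0,0,0,12,0,0,0,0,0,0,0,0,0,0,0,-8,0,0,0,0,0,0,-8,0,0,0,0,0,0,-6,0,0,0,0,0,0,-4,0,0,0,0,0,0,-4,0,0,0,0,0,0,-4,0,0,0,0,0,0]'

```text
t: 13.82
eef_pos: [534.5, 132.3, 62.8]
tcp_rot: [0.018, 0.063, 0.998, -0.001]
wrist_force: [-0.5, -0.7, -1.5]
grip_width: 14.1
gripper_force: 97.5
```

Run:
```python
from h import *
import cv2
s=r.get_state();print(s["t"],s["eef_pos"],s["wrist_force"],s["ft_torque"])
b=r.capture("scene");a=r.capture("top")
f=lambda im,x,y,w=80,h=60:cv2.resize(im[y:y+h,x:x+w],(400,300),interpolation=cv2.INTER_CUBIC)
cv2.imwrite("pics/c5.png",np.hstack([f(a["frame"],225,150),f(b["frame"],320,175)]))
```

```text
13.8167 [534.48289012 132.25285625  62.81679494] [-0.49804432 -0.71366829 -1.46913873] [-0.07968163 -0.00390393  0.01662349]
```

View pics/c5.png

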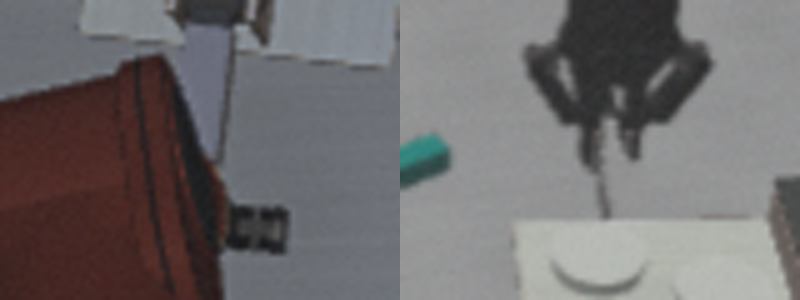

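The nose meets the socket in both crops with no contact force, so I'll keep going in.

Request:
arm_command --moves '[-5,0,0,0,0,0,0,-5,0,0,0,0,0,0,-5,0,0,0,0,0,0,-4,0,0,0,0,0,0,-2,0,0,0,0,0,0,0,0,0,0,0,0,0]'

```text
t: 14.42
eef_pos: [555.3, 129.4, 63.3]
tcp_rot: [0.018, 0.064, 0.998, -0.001]
wrist_force: [-0.3, 1.2, -0.5]
grip_width: 14.3
gripper_force: 97.6
```

Request:
arm_command --moves '[-2,0,0,0,0,0,0,-2,0,0,0,0,0,0,-1,0,0,0,0,0,0,0,0,0,0,0,0,0]'

```text
t: 14.75
eef_pos: [559.8, 129.0, 63.5]
tcp_rot: [0.018, 0.063, 0.998, -0.001]
wrist_force: [0.1, -0.5, -0.8]
grip_width: 14.6
gripper_force: 97.6
```

Request:
arm_command --moves '[-2,0,0,0,0,0,0,0,0,0,0,0,0,0,0,0,0,0,0,0,1,0,0,0,0,0,0,1,0,0,0,0,0,0,1,0,0,0,0,0,0,1,0,0,0,0,0,0,1,0,0,0,0,0,0,1]'

```text
t: 15.42
eef_pos: [561.9, 128.7, 63.7]
tcp_rot: [0.018, 0.063, 0.998, -0.001]
wrist_force: [-1.0, -1.7, 0.5]
grip_width: 84.2
gripper_force: 0.0
```

Request:
arm_command --moves '[0,0,-10,0,0,0,1,0,0,-15,0,0,0,1,0,0,-20,0,0,0,1,0,0,-20,0,0,0,1,20,0,-20,0,0,0,1,20,0,0,0,0,0,1,20,0,0,0,0,0,1,20,0,0,0,0,0,1,0,0,0,0,0,0,1]'

```text
t: 16.17
eef_pos: [476.5, 139.8, 146.2]
tcp_rot: [0.017, 0.063, 0.998, -0.001]
wrist_force: [0.7, 0.7, 0.1]
grip_width: 85.5
gripper_force: 0.0
```

Run:
```python
from h import *
import cv2
s=r.get_state();print(s["t"],s["eef_pos"],s["tcp_rot"],s["wrist_force"])
b=r.capture("scene");a=r.capture("top")
f=lambda im,x,y,w=80,h=60:cv2.resize(im[y:y+h,x:x+w],(400,300),interpolation=cv2.INTER_CUBIC)
cv2.imwrite("pics/c6.png",np.hstack([f(a["frame"],225,160),f(b["frame"],320,165)]))
for p in(a,b):
  for l in("handle","shank","grip","socket_mouth"):print(l,[(np.round(d["xyz"],1).tolist(),round(d["p"],2)) for d in r.pinpoint(p,l) if d["xyz"][1]>60])
```

```text
16.1667 [476.51439012 139.8197718  146.15145471] [ 1.67526616e-02  6.26867116e-02  9.97892458e-01 -6.05912968e-04] [0.66643736 0.65308402 0.11366831]
handle [([532.7, 131.8, 65.3], 0.52), ([703.4, 110.1, -2.8], 0.35)]
shank [([555.6, 129.4, 76.4], 0.62)]
grip [([480.3, 140.4, 54.5], 0.51)]
socket_mouth [([573.1, 128.4, 78.4], 0.91)]
handle [([533.3, 130.2, 73.9], 0.68)]
shank [([780.8, 174.0, 166.7], 0.63), ([560.6, 127.7, 76.1], 0.53)]
grip [([475.8, 138.7, 53.3], 0.69)]
socket_mouth [([567.3, 128.3, 79.6], 0.52), ([676.5, 113.5, 87.6], 0.2)]
```

View pics/c6.png

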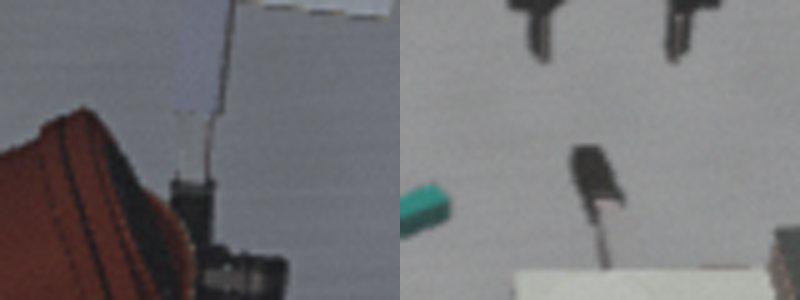

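The scene crop shows the handle standing in the socket and drooping, with its grip near crop (595,175). The grip is at about (478,139.5,54), pitched roughly 0.25. I'll tilt to match and grasp it.

Request:
arm_command --moves '[0,0,0,0,-0.1,0,1,0,0,0,0,-0.1,0,1,2,0,13,0,0,0,1,2,0,13,0,0,0,1,3,0,13,0,0,0,1,3,0,13,0,0,0,1,2,0,13,0,0,0,1,2,0,13,0,0,0,1,2,0,12,0,0,0,1,2,0,10,0,0,0,1,2,0,8,0,0,0,1,0,0,0,0,0,0,1,0,0,0,0,0,0,0,0,0,0,0,0,0,0,0,0,0,0,0,0,0,0,0,0,0,0,0,0,0,0,0,0,0,0,0,0,0,0,0,0,0,0]' --newtons 80

```text
t: 18.17
eef_pos: [485.2, 138.8, 36.4]
tcp_rot: [0.117, 0.063, 0.991, -0.007]
wrist_force: [-0.8, -0.4, 1.6]
grip_width: 22.6
gripper_force: 78.7
```

Request:
arm_command --moves '[0,0,-5,0,0.045,0,0,0,0,-5,0,0.045,0,0,0.5,0,-5,0,0.045,0,0,1,0,-5,0,0.045,0,0,0,0,0,0,0,0,0]'

```text
t: 18.58
eef_pos: [481.6, 139.1, 56.5]
tcp_rot: [0.027, 0.064, 0.998, -0.001]
wrist_force: [1.3, -0.2, -1.9]
grip_width: 22.9
gripper_force: 78.5
```

Run:
```python
from h import *
s=r.get_state();print(s["t"],s["eef_pos"],s["tcp_rot"],s["wrist_force"],s["ft_torque"])
b=r.capture("scene");a=r.capture("top")
for p in(a,b):
  for l in("handle","shank","grip","socket_mouth","pivot","tray_edge"):print(l,[(np.round(d["xyz"],1).tolist(),round(d["p"],2)) for d in r.pinpoint(p,l) if d["xyz"][1]>60][:2])
```

```text
18.5833 [481.58210559 139.10504983  56.45319752] [ 0.02725444  0.06390172  0.99758303 -0.00136512] [ 1.25611885 -0.19795304 -1.86270147] [ 0.02042326  0.16018083 -0.04149572]
handle [([533.6, 131.1, 77.8], 0.46)]
shank [([559.2, 131.7, 83.5], 0.64), ([777.8, 177.1, 144.0], 0.15)]
grip [([479.2, 137.7, 78.2], 0.63)]
socket_mouth [([576.6, 129.5, 77.3], 0.95), ([530.2, 134.8, 77.2], 0.57)]
pivot [([671.9, 112.8, 84.5], 0.79)]
tray_edge [([779.7, 171.9, 141.8], 0.82)]
handle [([703.1, 106.2, 1.0], 0.64), ([535.3, 131.3, 82.1], 0.54)]
shank [([560.6, 127.0, 80.7], 0.52)]
grip []
socket_mouth [([572.4, 127.8, 76.1], 0.58)]
pivot [([675.0, 114.8, 80.8], 0.75), ([569.9, 126.6, 79.4], 0.4)]
tray_edge [([780.5, 169.3, 150.8], 0.9)]
```

Request:
arm_command --moves '[-4,0,0,0,0,0,0,-5,0,0,0,0,0,0,-5,0,0,0,0,0,0,-5,0,0,0,0,0,0,-5,0,0,0,0,0,0,-4,0,0,0,0,0,0,0,0,0,0,0,0,0]'

```text
t: 19.87
eef_pos: [508.9, 135.3, 57.1]
tcp_rot: [0.028, 0.064, 0.998, -0.002]
wrist_force: [0.2, 0.1, -0.6]
grip_width: 22.8
gripper_force: 78.6
```

Request:
arm_command --moves '[-4,0,0,0,0,0,0,-3,0,0,0,0,0,0,-2,0,0,0,0,0,0,-2,0,0,0,0,0,0,0,0,0,0,0,0,0]'

```text
t: 20.28
eef_pos: [519.2, 134.2, 57.7]
tcp_rot: [0.028, 0.063, 0.998, -0.002]
wrist_force: [0.3, 0.5, -1.4]
grip_width: 22.7
gripper_force: 78.6
```

Request:
arm_command --moves '[-2,0,0,0,0,0,0,-2,0,0,0,0,0,0,0,0,0,0,0,0,0]'

```text
t: 20.53
eef_pos: [519.7, 134.1, 56.7]
tcp_rot: [0.024, 0.063, 0.998, -0.002]
wrist_force: [-12.0, 1.0, 1.8]
grip_width: 23.1
gripper_force: 79.3
```

Request:
arm_command --moves '[-1.5,0,0,0,0,0,0,0,0,0,0,0,0,0]'

```text
t: 20.7
eef_pos: [519.7, 134.0, 56.2]
tcp_rot: [0.023, 0.063, 0.998, -0.002]
wrist_force: [-15.7, 2.6, 1.8]
grip_width: 22.9
gripper_force: 79.3
```

Run:
```python
from h import *
import cv2
s=r.get_state();print(s["t"],s["eef_pos"],s["tcp_rot"],s["wrist_force"],s["ft_torque"])
a=r.capture("top");b=r.capture("scene");
f=lambda im,x,y,w=80,h=60:cv2.resize(im[y:y+h,x:x+w],(400,300),interpolation=cv2.INTER_CUBIC)
cv2.imwrite("pics/c7.png",np.hstack([f(a["frame"],225,150),f(b["frame"],320,165)]))
for p in(a,b):
  for l in("handle","grip","socket_mouth","pivot"):print(l,[(np.round(d["xyz"],1).tolist(),round(d["p"],2)) for d in r.pinpoint(p,l) if d["xyz"][1]>60][:2])
```

```text
20.7 [519.73345868 134.02712845  56.22467509] [ 0.02294285  0.06278311  0.99776064 -0.0023689 ] [-15.73874232   2.55359568   1.80599207] [ 0.37208626  2.9107972  -0.14121233]
handle [([668.0, 112.7, 85.8], 0.53), ([569.5, 126.2, 80.8], 0.37)]
grip []
socket_mouth [([569.9, 128.0, 76.5], 0.76)]
pivot [([669.0, 114.9, 85.9], 0.57)]
handle [([575.0, 124.7, 81.2], 0.55)]
grip [([516.5, 137.9, 77.4], 0.5)]
socket_mouth [([572.5, 125.4, 75.9], 0.65)]
pivot [([676.9, 116.1, 80.3], 0.76)]
```

View pics/c7.png

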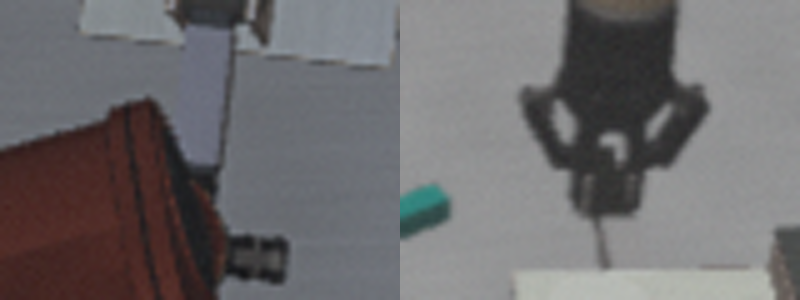

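Handle home: the black grip meets the socket end at top crop (205,165), and I felt a 12–16 N stop. First I raise the lever to its upper stop, swinging about the pivot.

Request:
arm_command --moves '[1,0,-12.4,0,0.08,0,0,1,0,-12.4,0,0.08,0,0,1,0,-12.4,0,0.08,0,0,1,0,-12.4,0,0.08,0,0,0,0,0,0,0,0,0]'

```text
t: 21.62
eef_pos: [518.6, 133.8, 106.7]
tcp_rot: [-0.141, 0.063, 0.988, 0.008]
wrist_force: [-23.9, 2.3, 11.0]
grip_width: 22.8
gripper_force: 86.1
```

```bash
cat > st.py <<'E'
from h import *
from scipy.spatial.transform import Rotation as R
s=r.get_state();M=R.from_quat(s["tcp_rot"],scalar_first=True).as_matrix()
g=s["eef_pos"]-18.7*M[:,2];d=np.array([672.5,114,85])-g
print("t",s["t"],"grasp",g.round(1),"dist",np.linalg.norm(d).round(1),"theta pos",np.arcsin(d[2]/np.linalg.norm(d)).round(3),"tool pitch",np.arcsin(-M[2,0]).round(3),"F",s["wrist_force"].round(1),s["ft_torque"].round(2))
E
cat > cam.py <<'E'
from st import *
for n in("top","scene"):
  p=r.capture(n)
  for l in("handle","socket_mouth","tray_edge"):print(n,l,[np.round(x["xyz"],1).tolist() for x in r.pinpoint(p,l) if x["xyz"][1]>60 and (x["xyz"][0]>700)==(l=="tray_edge") and x["xyz"][2]>30][:1])
E
python3 st.py
```

```text
t 21.6167 grasp [523.8 133.2 124.6] dist 155.1 theta pos -0.258 tool pitch -0.283 F [-23.9   2.3  11. ] [ 0.2   4.73 -0.14]
```

Request:
arm_command --moves '[-1.5,0,12.3,0,-0.08,0,0,-1.5,0,12.3,0,-0.08,0,0,-1.5,0,12.3,0,-0.08,0,0,-1.5,0,12.3,0,-0.08,0,0,-2,0,12.3,0,-0.08,0,0,-2,0,12.3,0,-0.08,0,0,-1,0,6,0,-0.03,0,0,0,0,0,0,0,0,0]'

```text
t: 22.28
eef_pos: [528.5, 133.3, 27.4]
tcp_rot: [0.121, 0.062, 0.991, -0.008]
wrist_force: [-11.7, 0.7, 8.6]
grip_width: 22.6
gripper_force: 87.7
```

```bash
python3 cam.py
```

```text
t 22.2833 grasp [524.  133.8  45.5] dist 155.0 theta pos 0.258 tool pitch 0.244 F [-11.7   0.7   8.6] [ 0.03  1.64 -0.16]
top handle [[573.1, 126.4, 61.6]]
top socket_mouth [[576.3, 128.3, 62.5]]
top tray_edge [[779.4, 172.2, 153.0]]
scene handle [[577.3, 124.4, 65.8]]
scene socket_mouth [[574.2, 126.3, 63.3]]
scene tray_edge [[780.8, 167.9, 158.3]]
```

Request:
arm_command --moves '[1,0,-12.4,0,0.08,0,0,1,0,-12.4,0,0.08,0,0,1,0,-12.4,0,0.08,0,0,1,0,-12.4,0,0.08,0,0,1,0,-12.4,0,0.08,0,0,1,0,-12.4,0,0.08,0,0,0.5,0,-6,0,0.03,0,0,0,0,0,0,0,0,0]'

```text
t: 23.35
eef_pos: [519.3, 134.2, 106.4]
tcp_rot: [-0.138, 0.063, 0.988, 0.008]
wrist_force: [-13.9, 1.8, 0.8]
grip_width: 22.8
gripper_force: 84.9
```

```bash
python3 cam.py; python3 -c "
from h import *
for n in('top','scene')*3:
  p=r.capture(n);print(n,[[np.round(x['xyz'],1).tolist() for x in r.pinpoint(p,l)][:1] for l in('tray_edge','plate_edge')])"
```

```text
t 23.35 grasp [524.4 133.6 124.3] dist 154.5 theta pos -0.258 tool pitch -0.276 F [-13.9   1.8   0.8] [ 0.36  2.35 -0.11]
top handle []
top socket_mouth []
top tray_edge [[777.6, 174.5, 151.3]]
scene handle [[573.7, 122.8, 114.8]]
scene socket_mouth [[572.8, 124.0, 108.2]]
scene tray_edge [[780.8, 169.9, 154.6]]
top [[[781.4, 172.7, 151.8]], [[786.4, 175.4, 170.8]]]
scene [[[778.8, 169.0, 156.2]], [[779.5, 171.3, 167.7]]]
top [[[778.0, 174.9, 147.9]], [[781.9, 176.7, 172.3]]]
scene [[[782.0, 169.7, 159.0]], [[777.4, 176.7, 168.4]]]
top [[[779.4, 172.8, 148.7]], [[784.2, 175.2, 171.0]]]
scene [[[779.5, 165.1, 158.4]], [[778.6, 175.8, 167.1]]]
```

One tooth up. The tray edge is now about 153.5, which suggests two more. Second stroke, down then up.

Request:
arm_command --moves '[-2,0,12.3,0,-0.08,0,0,-2,0,12.3,0,-0.08,0,0,-2,0,12.3,0,-0.08,0,0,-2,0,12.3,0,-0.08,0,0,-2,0,12.3,0,-0.08,0,0,-2,0,12.3,0,-0.08,0,0,-1,0,6,0,-0.03,0,0,0,0,0,0,0,0,0]'

```text
t: 25.32
eef_pos: [529.0, 133.3, 27.2]
tcp_rot: [0.121, 0.062, 0.991, -0.008]
wrist_force: [-13.6, 1.4, 9.5]
grip_width: 22.8
gripper_force: 87.7
```

Request:
arm_command --moves '[1,0,-12.4,0,0.08,0,0,1,0,-12.4,0,0.08,0,0,1,0,-12.4,0,0.08,0,0,1,0,-12.4,0,0.08,0,0,1,0,-12.4,0,0.08,0,0,1,0,-12.4,0,0.08,0,0,0.5,0,-6,0,0.03,0,0,0,0,0,0,0,0,0]'

```text
t: 25.98
eef_pos: [519.8, 134.4, 106.1]
tcp_rot: [-0.138, 0.062, 0.988, 0.008]
wrist_force: [-14.5, 3.6, 0.4]
grip_width: 22.8
gripper_force: 84.7
```

```bash
python3 cam.py; python3 -c "
from h import *
import cv2
for n in('top','scene')*3:
  p=r.capture(n);print(n,[[np.round(x['xyz'],1).tolist() for x in r.pinpoint(p,l)][:1] for l in('tray_edge','plate_edge')])
s=cv2.imread('pics/scene0.png')
f=lambda im:cv2.resize(im[195:300,320:480],(800,525)[:1]+(525,),interpolation=cv2.INTER_CUBIC)
cv2.imwrite('pics/c8.png',f(p['frame']))"
```

```text
t 25.9833 grasp [524.8 133.8 124.1] dist 154.0 theta pos -0.256 tool pitch -0.278 F [-14.5   3.6   0.4] [ 0.56  2.7  -0.09]
top handle []
top socket_mouth []
top tray_edge [[779.7, 173.6, 156.9]]
scene handle [[578.0, 125.8, 113.9]]
scene socket_mouth [[574.6, 128.6, 107.3]]
scene tray_edge [[778.7, 169.2, 163.9]]
top [[[777.7, 175.0, 157.5]], [[783.3, 175.0, 169.8]]]
scene [[[779.3, 168.5, 164.5]], [[777.3, 175.9, 170.1]]]
top [[[776.2, 176.8, 159.8]], [[785.8, 175.5, 170.2]]]
scene [[[782.9, 166.2, 166.3]], [[777.4, 179.6, 169.1]]]
top [[[778.6, 173.9, 159.6]], [[785.4, 176.9, 172.7]]]
scene [[[778.9, 167.9, 163.2]], [[778.9, 177.3, 169.9]]]
```

View pics/c8.png

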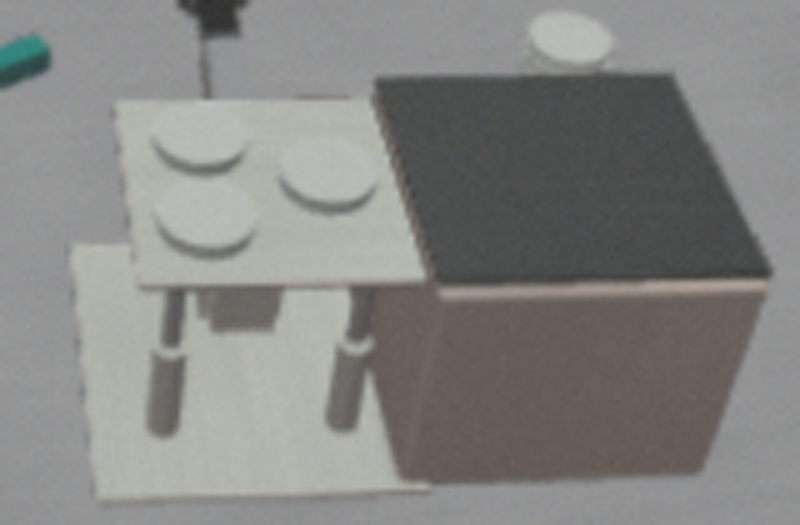

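The tray is at about 161.5 against 169, and the crop shows a strip of the cabinet side still above it near (405,190). One more stroke, ending with the handle raised.

Request:
arm_command --moves '[-2,0,12.3,0,-0.08,0,0,-2,0,12.3,0,-0.08,0,0,-2,0,12.3,0,-0.08,0,0,-2,0,12.3,0,-0.08,0,0,-2,0,12.3,0,-0.08,0,0,-2,0,12.3,0,-0.08,0,0,-1,0,6,0,-0.03,0,0,0,0,0,0,0,0,0]'

```text
t: 27.95
eef_pos: [529.4, 133.3, 27.0]
tcp_rot: [0.12, 0.062, 0.991, -0.008]
wrist_force: [-16.1, 1.5, 10.7]
grip_width: 22.9
gripper_force: 88.0
```

Request:
arm_command --moves '[1,0,-12.4,0,0.08,0,0,1,0,-12.4,0,0.08,0,0,1,0,-12.4,0,0.08,0,0,1,0,-12.4,0,0.08,0,0,1,0,-12.4,0,0.08,0,0,1,0,-12.4,0,0.08,0,0,0,0,0,0,0,0,0]'

```text
t: 28.53
eef_pos: [519.5, 134.2, 101.3]
tcp_rot: [-0.125, 0.063, 0.99, 0.007]
wrist_force: [-18.8, 5.2, 2.0]
grip_width: 22.6
gripper_force: 85.6
```

```bash
python3 cam.py; python3 -c "
from h import *
for n in('top','scene')*3:
  p=r.capture(n);print(n,[[np.round(x['xyz'],1).tolist() for x in r.pinpoint(p,l)][:1] for l in('tray_edge','plate_edge')])"
```

```text
t 28.5333 grasp [524.2 133.7 119.4] dist 153.6 theta pos -0.226 tool pitch -0.252 F [-18.8   5.2   2. ] [0.7  4.2  0.04]
top handle []
top socket_mouth []
top tray_edge [[779.1, 173.9, 165.0]]
scene handle []
scene socket_mouth [[574.2, 125.7, 106.8]]
scene tray_edge [[779.7, 170.3, 171.6]]
top [[[778.0, 175.1, 167.8]], [[782.9, 175.9, 170.7]]]
scene [[[780.0, 168.4, 176.4]], [[779.7, 177.7, 168.5]]]
top [[[777.3, 172.5, 166.2]], [[785.5, 174.0, 174.7]]]
scene [[[777.3, 170.2, 173.5]], [[777.6, 175.1, 167.3]]]
top [[[779.5, 173.8, 164.7]], [[785.3, 173.1, 174.7]]]
scene [[[781.0, 167.4, 175.1]], [[776.5, 178.4, 165.3]]]
```

The tray edge averages about 170 against the plate's 169, so it is level. The handle is raised; I'll release and back off along the fingers.

Request:
arm_command --moves '[2,0,0,0,0,0,0,1.5,0,0,0,0,0,0,0,0,0,0,0,0,1,0,0,0,0,0,0,1,0,0,0,0,0,0,1,0,0,0,0,0,0,1,0,0,0,0,0,0,1,0,0,0,0,0,0,1,0,0,-8,0,0,0,1,0,0,-15,0,0,0,1,0,0,-20,0,0,0,1,0,0,-20,0,0,0,1,0,0,-20,0,0,0,1,10,0,-15,0,0,0,1,10,0,-10,0,0,0,1,0,0,0,0,0,0,1,0,0,0,0,0,0,1,0,0,0,0,0,0,1]'

```text
t: 31.33
eef_pos: [525.6, 133.4, 211.5]
tcp_rot: [-0.117, 0.063, 0.991, 0.007]
wrist_force: [0.6, 0.1, 0.1]
grip_width: 85.3
gripper_force: 0.0
```

```bash
python3 cam.py; python3 -c "
from h import *
import cv2
p=r.capture('scene');a=r.capture('top')
f=lambda im,x,y:cv2.resize(im[y:y+90,x:x+120],(400,300),interpolation=cv2.INTER_CUBIC)
cv2.imwrite('pics/c9.png',np.hstack([f(a['frame'],215,100),f(p['frame'],320,180)]))"
```

```text
t 31.3333 grasp [529.9 132.9 229.7] dist 204.0 theta pos -0.788 tool pitch -0.236 F [0.6 0.1 0.1] [ 0.02 -0.3  -0.01]
top handle []
top socket_mouth [[576.5, 128.5, 104.8]]
top tray_edge [[776.7, 174.5, 165.3]]
scene handle [[571.3, 123.7, 109.6]]
scene socket_mouth [[571.3, 125.1, 107.3]]
scene tray_edge [[777.7, 168.2, 172.9]]
```

View pics/c9.png

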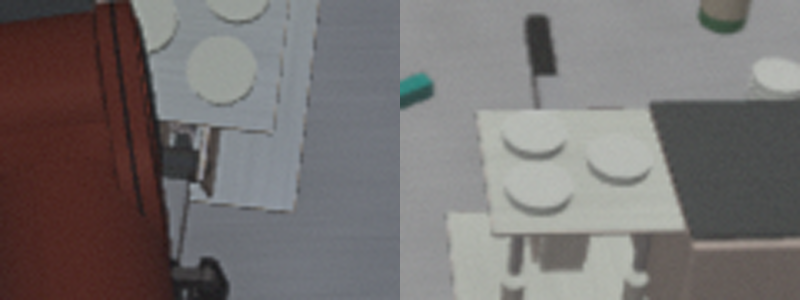

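The scene crop shows the handle in the socket (grip at (540,45)), raised and let go, and the tray meeting the plate with no side strip at (665,165). I'll hand it in.

```bash
python3 -c "
from bench import r
print(r.job_done())"
```

```text
the job is handed in; nothing more can be done
None
```

I handed the job in at about 31 s of the 72 s allowed; the hand-in call returned no verdict. The handle is home and raised in the socket, three full strokes brought the tray level with the warm plate (about 170 mm measured, plate 169 mm), and the gripper has let go and is clear.

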